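# Fit the control knob to the gas hob and hold it pressed in

### The arm

A 6-joint arm with a two-finger parallel gripper is mounted at the origin on the work surface. World frame = base frame: x ahead of the robot, y to its left, z up, the work surface at z = 0. Lengths are in mm, angles in rad, forces in N, time in s.
With the tool pointing down it reaches from about 275 to 850 mm from the base axis. Payload 5.2 kg.
Tool frame: the origin (TCP) lies on the centre line of the jaws, within the pads' length; the fingertips stand 14 mm ahead of it and the grasp point (between the pads) lies 5 mm behind it; y points along the fingers, x is the direction in which the jaws open and shut, and the axes are right-handed (so a half turn about y gives the same grasp; the last joint's range is limited). The gripper opens to 85 mm and grips with 20 to 120 N. Pads are 22 mm wide; open, the fingers measure 114 mm over their backs; the gripper's body (76 mm by 85 mm) begins 54 mm behind the grasp point. The pads swing forward as they close: fully open they stand 13 mm farther back than shut.
Start: joints at [1.036, 0.259, 1.535, -0, 1.348, -0.203], TCP at [179.138, 520.014, 245.31] pointing down, gripper open.
Joint ranges: [-3.14, 3.14], [-0.91, 2.08], [0.19, 2.58], [-1.22, 4.36], [0.22, 2.71], [-3.12, 3.12]. Speed limits (rad/s): [2.57, 2.57, 3.14, 3.14, 3.14, 3.14].

### API

Orientations are given as a unit quaternion [x, y, z, w].
In Python, from rig import read_state, snapshot, close_job, regions_of, mark_of gives the robot as it stands. The module is installed in compiled form; this text tells all that it offers.
- The arm moves only by the tool servo_tool, never from a script. Its argument "targets" is a list of rows, each an object of numbers: "dx", "dy", "dz": the shift along the tool's x, y, z in cm; "twist": the turn about the tool's y in degrees; "jaw": the opening, from -1 (shut) to 1 (fully open). In form: [{"dx": .., "dy": .., "dz": .., "twist": .., "jaw": ..}, ...]. A call has 1 to 10 rows; each row is the pose to reach, as a shift and turn from the pose commanded when the call began, along the tool's axes at that moment; what a row does not reach only later rows make up. A row lasts 1/12 s, in which the tool goes at most 41.7 mm and 7.16 degrees, less where a joint would pass 70% of its speed; a pose out of reach is approached as far as the arm can. A call with a gripper value outside its range is refused whole. The fingers move at their own pace and stop on an object; the grip force is fixed at half the most. Time passes only in rows, so rows that repeat a pose let the fingers close. It gives the time, the measured TCP pose, the force and the opening at its end, in the units of the state.
- read_state(): the state, without advancing time (a new reading comes with each control period).
- snapshot(name): name is "scene" or "top" or "wrist"; returns a dict with "pixels" (420x560x3 uint8, red, green, blue), "fovy" (degrees; the focal length in pixels is half the picture's height over the tangent of half this angle, whatever the lens; pixels are square), "cx", "cy" (the principal point, pixels), "R" (3x3) and "t" (3): a world point X has camera coordinates R X + t. Camera axes: x right, y down, z forward; pixel columns grow to the right and rows downward; lengths in mm; the calibration is good to about 2 mm. A picture is of the moment at which its call begins. There is no depth.
- close_job(): hands the job in, once; it reports no verdict.
Trained networks look in the newest picture that a camera, given by its name, has taken for a name from the list of things; names that differ only in an ending like _2 or _b are one class to them, and where a whole thing is asked for, a point or a joint stands for the part that bears it (a point fixed in the world has none). Each returns a list of dicts, best first, with "conf" (0 to 1); they miss things now and then, are a little off and sometimes report something else, mostly with a low value. They report only what shows in the picture. A call takes as long as a camera call. They do not tell look-alikes from the thing itself.
- regions_of(query, camera): "region" (420x560 bool, what is visible of it) and "bbox" ([centre column, centre row, width, height] in pixels, round what is visible of it).
- mark_of(query, camera): "position" ([column, row] in pixels: a listed point, or the origin of a listed thing).
The state is a dict: "time_s": time; "joint_pos": joint angles; "joint_velocities": joint speeds; "tau": joint torques, N m; "eef_pos": TCP position; "tool_rot": TCP orientation; "contact_force": force on the tool from outside, world axes, zero at the start; "moment": the same for the moment, N m; "opening": opening from 0.0 (shut) to 1.0 (fully open).
Only numpy, scipy, OpenCV 4.12 (cv2) and the standard library are available. Lean on these libraries where they do the work, as an engineer would, in place of code of your own. Each camera call takes 0.05 s, during which the arm holds its last target. There are 200 camera calls.

### The job

One of the two control knobs of the gas hob on the shop counter is off: pick up the loose knob, turn it so that the flat in its bore matches the flat on the bare tap spindle, and push it fully home on the spindle. Then press the knob right in against the tap's spring, as you would to light the burner, and finish while still holding it pressed right in. Leave the other things on the counter where they are.

Things in the scene. Friction and masses are not known exactly. Their poses are not given: they have to be found in the camera images.
- knob_center (a point): Loose black control knob, about 110 g, standing upright; this point is on its axis, 18 mm above its underside. Round base 44 mm across, 18 mm high; on it a grip bar 12 mm wide (parallel sides from 17 mm behind to 11 mm ahead of the axis), from 18 to 36 mm above the underside. The bar narrows to a pointer 21 mm ahead of the axis, with a white line on top. z up, x towards the pointer.
- knob_bore (a point): Middle of the blind end of the D-shaped bore that opens in the middle of the loose knob's underside, on the axis, 14 mm above the underside (4 mm below knob_center). Bore 11 mm across, 14 mm deep, mouth slightly chamfered, its flat 2 mm from the axis on the +x (pointer) side. Axes as knob_center.
- spindle_tip (a point): Middle of the top end of the bare brass tap spindle, 24 mm above the hob's panel. It stands upright: a D-shaft 10 mm across, flat 1.5 mm from the axis all along, its round side tapered over the top 2 mm. z up; x points the way the flat faces: the knob goes on with its pointer along this x (0.5 mm play all round, 6 degrees either way). It stands at any turn, turns stiffly (0.12 N m) and need not be turned.
- tap_push (a joint): How far the bare tap spindle is pressed down into the hob, m: 0 released, 0.006 at its stop. A spring pushes it back up: 3 N starts it moving, 12 N brings it to the stop. It springs up again if let go. With the knob home on the released spindle the knob's underside is 10 mm above the panel, 4 mm when pressed right in.
- hob: Stainless steel two-burner gas hob, fixed; origin on the counter midway between its two taps, x from its control end to the burners, y to its left, z up. It spans x -60 to 450 and y -145 to 145 mm; panel 54 mm above the counter. Bare spindle at y -45 mm; at y +45 mm an identical knob is already fitted (top 100 mm up) and stays. Iron pan supports begin at x 71 mm, 94 mm above the counter.
- tape_center (a point): Centre of a loose white roll of thread-seal tape lying flat, 52 mm across, 14 mm high. Leave it.
- tin_center (a point): Centre of a loose small metal tin standing upright, 64 mm across, 50 mm high. Leave it.
- cartridge_center (a point): Centre of the body of a standing sealant cartridge, 49 mm across, 215 mm high with a nozzle to 290 mm. Leave it.
- screwdriver_grip (a point): Handle of a loose screwdriver lying on the counter, about 200 mm long. Leave it.
Not all that is in view belongs to the job. Of the things like the part that bears knob_center, leave any that is purple or turquoise; of the rest the larger one is meant.

How it is judged (in metres and radians):
At the end, for the whole second after the job is handed in: The loose knob is keyed on the bare spindle (axes within 2 mm, the bore's end within 2 mm of the spindle's top, flats within 0.3 rad, tilt under 0.12 rad), and the robot still bears on it (more than 3 N) and holds the spindle pressed in by more than 4.2 of its 6 mm (horizontal distance between knob_bore and spindle_tip below 0.002 m and z of knob_bore in the frame of spindle_tip below 0.002 m and angle between the x axis of knob_bore and the x axis of spindle_tip, either way round below 0.3 rad and angle between knob_bore's own z axis and vertical below 0.12 rad and value of joint tap_push above 0.0042 m and contact force between any of the fingers, the arm and knob above 3 N); the arm keeps its last pose, push and grip.
It fails at once if another thing on the counter is moved by more than 30 mm (distance of any of tape_center, tin_center, cartridge_center, screwdriver_grip from where it was at the start of the episode above 0.03 m).
It also fails if it takes over 51 s, if anything falls off the work surface, if the arm or the gripper's body presses on something with over 40 N, if the wrist force passes 120 N, or if a joint passes its speed limit or range.

## Working session

There is one attempt and no reset: what is moved stays moved. The work goes in short steps, Python scripts to look and compute and a tool call to move; the robot and the scene stay as the last step left them, time stands still between calls to the robot, and variables do not carry over. Pictures are saved under pics/ and viewed, about 8 in all and at most 12, crops included, and the job is handed in when it is done.

Besides the shell and the picture viewer there is one more tool, called by a JSON object that holds its "name" and its "arguments". servo_tool: Moves the arm, as the interface text tells. Its arguments: {"type":"object","properties":{"targets":{"type":"array","items":{"type":"object","properties":{"dx":{"type":"number"},"dy":{"type":"number"},"dz":{"type":"number"},"twist":{"type":"number"},"jaw":{"type":"number"}}}}},"required":["targets"]}

```bash
mkdir -p pics; cat > h.py <<'E'
import numpy as np, cv2
from rig import read_state, snapshot, close_job, regions_of, mark_of
def snap(n,f=None):
    s=snapshot(n)
    if f: cv2.imwrite('pics/'+f, s['pixels'][:,:,::-1])
    return s
def ray(s,px):
    R=np.array(s['R']);t=np.array(s['t'])
    f=210/np.tan(np.radians(s['fovy']/2))
    d=R.T@np.array([(px[0]-s['cx'])/f,(px[1]-s['cy'])/f,1])
    return -R.T@t,d
def atz(s,px,z):
    c,d=ray(s,px); return c+d*(z-c[2])/d[2]
def proj(s,X):
    f=210/np.tan(np.radians(s['fovy']/2)); c=np.array(s['R'])@np.array(X)+np.array(s['t'])
    return c[0]/c[2]*f+s['cx'],c[1]/c[2]*f+s['cy']
E
cat > a.py <<'E'
from h import *
st=read_state(); print(st)
Z={'knob_center':18,'spindle_tip':78,'tape_center':7,'tin_center':25,'cartridge_center':107,'screwdriver_grip':12,'hob':0}
ims=[]
for c in ['scene','top']:
    s=snap(c,f'{c}0.png')
    print(c,s['fovy'],s['cx'],s['cy'],-np.array(s['R']).T@np.array(s['t']))
    for q,z in Z.items():
        for m in mark_of(q,c)[:4]: print(q,np.round(m['position'],1),round(m['conf'],2),np.round(atz(s,m['position'],z)))
E
python3 a.py
```

```text
{'time_s': 0.0, 'joint_pos': array([ 1.03621629e+00,  2.59354894e-01,  1.53612050e+00,  2.29378947e-05,
        1.34798289e+00, -2.02792908e-01]), 'joint_velocities': array([-1.53589894e-03, -8.67162500e-04, -1.56510852e-03, -2.20471870e-03,
       -8.84179755e-04,  1.04459530e-05]), 'tau': array([ 2.15637796e-03, -4.46031833e+01, -2.90574396e+01, -1.74774018e-04,
        1.17137324e-02,  2.00456714e-05]), 'eef_pos': array([178.85348808, 519.56521596, 244.45324812]), 'tool_rot': array([ 0.57596298,  0.40996075, -0.41117346, -0.57544349]), 'contact_force': array([-0.79562595,  0.59052111,  1.43064989]), 'moment': array([-0.00781905, -0.00167333,  0.03520816]), 'opening': 1.001886672404359}
scene 52.667013519577 283.7855974196685 210.12255394347946 [1185.43106681  -91.35752452  940.73417036]
knob_center [426.5 219.6] 0.82 [541. 341.  18.]
knob_center [407. 182.] 0.59 [403. 326.  18.]
knob_center [435.3 198. ] 0.54 [470. 388.  18.]
knob_center [463.5 198.7] 0.51 [482. 465.  18.]
spindle_tip [303.  210.4] 0.35 [519.   8.  78.]
tape_center [194.2 222.2] 0.58 [ 472. -286.    7.]
tin_center [200.  257.7] 0.89 [ 600. -264.   25.]
cartridge_center [496.5 222.5] 0.68 [630. 463. 107.]
screwdriver_grip [105.2 222.3] 0.8 [ 449. -529.   12.]
screwdriver_grip [437.9 197.8] 0.49 [466. 399.  12.]
hob [321.8 229.3] 0.77 [529.  59.   0.]
hob [305.3 210.3] 0.19 [459.  23.   0.]
top 49.224556804734405 281.2139027465573 209.47242966049265 [ 386.66157654  -51.59243733 1363.15585375]
knob_center [114.3 223.8] 0.67 [471. 462.  18.]
knob_center [133.7 225.1] 0.61 [467. 404.  18.]
knob_center [160.  246.8] 0.58 [403. 324.  18.]
knob_center [158.  200.5] 0.47 [540. 334.  18.]
tape_center [367.2 227.6] 0.71 [ 461. -285.    7.]
tin_center [362.9 180.3] 0.65 [ 599. -272.   25.]
cartridge_center [107.4 162.7] 0.72 [636. 453. 107.]
screwdriver_grip [451.1 235.2] 0.61 [ 439. -529.   12.]
hob [253.4 205.5] 0.7 [527.  52.   0.]
```

```bash
python3 - <<'E'
import cv2,numpy as np
a=cv2.imread('pics/scene0.png'); b=cv2.imread('pics/top0.png')
c=cv2.resize(b[140:280,80:290],None,fx=3.8,fy=3.8,interpolation=cv2.INTER_CUBIC)
cv2.imwrite('pics/c1.png',c)
E
```

```text
(no output)
```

View pics/scene0.png

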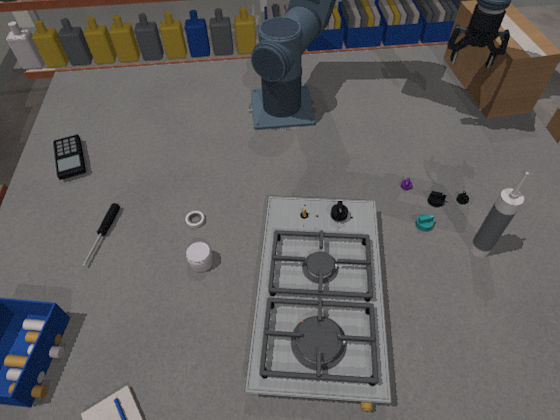

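View pics/c1.png

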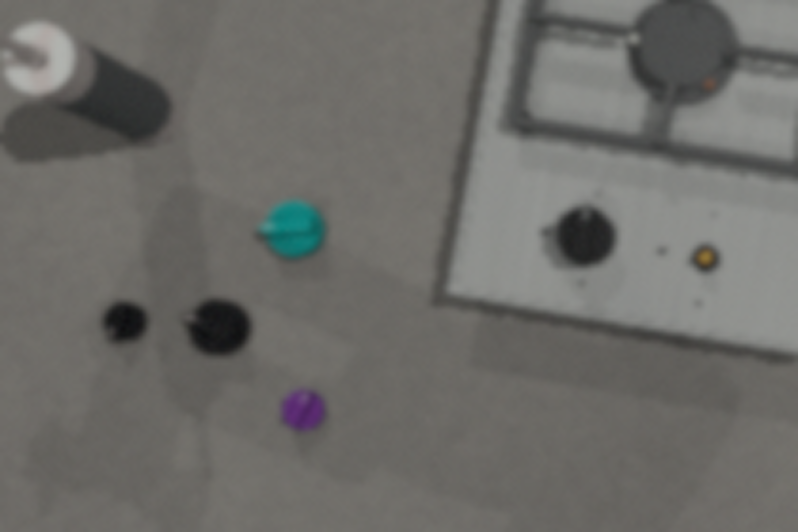

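Candidates in scene picture: turquoise (426,220), purple (407,183), small black (463,198), large black (437,198), plus the fitted knob on the hob (340,211). I choose the large black one, which is at top (137,226), and the crop confirms it. The bare brass spindle is at top (265.5,207.6) and scene (304,213).

```bash
cat >> h.py <<'E'
from scipy.spatial.transform import Rotation as Ro
def tool():
    st=read_state(); return st, np.array(st['eef_pos']), Ro.from_quat(st['tool_rot']).as_matrix()
def shift(target):
    st,p,R=tool(); return R.T@(np.array(target)-p)/10
E
python3 - <<'E'
from h import *
st,p,R=tool(); print(np.round(R,3))
t=snap('top'); s=snap('scene')
k=atz(t,(137.6,226),18); k2=atz(s,(437,198.5),20); print('knob',k,k2)
print('spindle',atz(t,(265.5,207.6),78),atz(s,(304,211),78))
w=snap('wrist'); C=-np.array(w['R']).T@np.array(w['t']); print('wrist',w['fovy'],R.T@(C-p),np.round(np.array(w['R'])@R,3))
k=(k+k2)/2;print(shift([k[0],k[1],170]))
E
```

```text
[[ 0.326  0.    -0.945]
 [ 0.945  0.     0.326]
 [ 0.    -1.     0.   ]]
knob [464.29840129 392.33385391  18.        ] [474.22100802 391.20865711  20.        ]
spindle [513.10251893  11.93071401  78.        ] [521.40088514  10.16997737  78.        ]
wrist 64.22578243549796 [   0.25604297 -128.86918325   66.96327359] [[ 1.    -0.001 -0.001]
 [-0.001 -0.268 -0.963]
 [ 0.001  0.963 -0.268]]
[ -2.67374021   7.53292601 -31.60629527]
```

{"name": "servo_tool", "arguments": {"targets": [{"dx": -2.7,"dy": 6.5,"dz": -31.5,"twist": 0,"jaw": 1},{"dx": -2.7,"dy": 6.5,"dz": -31.5,"twist": 0,"jaw": 1},{"dx": -2.7,"dy": 6.5,"dz": -31.5,"twist": 0,"jaw": 1},{"dx": -2.7,"dy": 6.5,"dz": -31.5,"twist": 0,"jaw": 1},{"dx": -2.7,"dy": 6.5,"dz": -31.5,"twist": 0,"jaw": 1},{"dx": -2.7,"dy": 6.5,"dz": -31.5,"twist": 0,"jaw": 1},{"dx": -2.7,"dy": 6.5,"dz": -31.5,"twist": 0,"jaw": 1},{"dx": -2.7,"dy": 6.5,"dz": -31.5,"twist": 0,"jaw": 1},{"dx": -2.7,"dy": 6.5,"dz": -31.5,"twist": 0,"jaw": 1},{"dx": -2.7,"dy": 6.5,"dz": -31.5,"twist": 0,"jaw": 1}]}}

```text
time_s: 1.78
eef_pos: [469.5, 390.5, 179.3]
tool_rot: [-0.576, -0.409, 0.41, 0.577]
contact_force: [-0.4, -0.6, 0.4]
opening: 1.0
```

```bash
python3 - <<'E'
from h import *
st,p,R=tool(); print(st['time_s'],p,st['contact_force'])
s=snap('wrist','w1.png')
for m in mark_of('knob_center','wrist'): print(m, atz(s,m['position'],18))
for m in regions_of('knob_center','wrist'): print(m['bbox'],m['conf'],s['pixels'][m['region']].mean(0))
print('tcp proj at z18',proj(s,[p[0],p[1],18]))
E
```

```text
1.7833 [469.5033951  390.54488344 179.32788814] [-0.44034936 -0.55854895  0.44373841]
{'position': [368.7, 164.2], 'conf': 0.92} [470.57116959 468.39202594  18.        ]
{'position': [287.1, 185.5], 'conf': 0.58} [465.02434556 395.21364527  18.        ]
[368.2, 163.3, 36.2, 36.6] 0.89 [48.10410959 46.91780822 45.62009132]
[254.8, 278.6, 49.3, 49.9] 0.76 [ 31.65698925 156.28010753 148.86774194]
[286.7, 184.7, 50.0, 54.2] 0.62 [75.23733863 72.97467726 69.65690169]
[189.6, 143.3, 38.6, 41.7] 0.61 [134.69509044  74.52024117 163.50645995]
tcp proj at z18 (np.float64(283.7892522131346), np.float64(191.8593362900403))
```

View pics/w1.png

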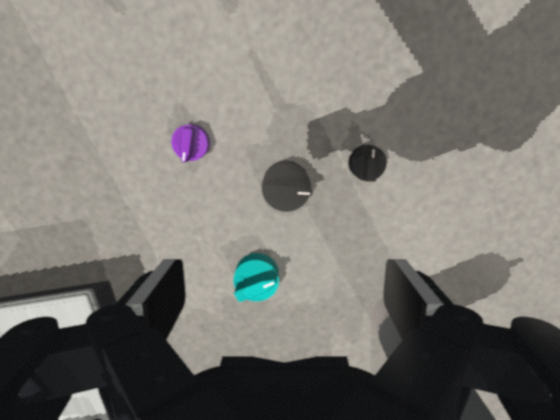

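```bash
cat >> h.py <<'E'
def white_line(s,c,r=30,thr=150,z=36):
    im=s['pixels'].astype(int); yy,xx=np.mgrid[:420,:560]
    g=im.min(2); d=np.hypot(xx-c[0],yy-c[1])
    m=(g>thr)&(d<r)
    n,l,stt,cen=cv2.connectedComponentsWithStats(m.astype(np.uint8))
    out=[]
    for i in range(1,n):
        if stt[i,4]<5: continue
        P=np.array([atz(s,q,z)[:2] for q in zip(xx[l==i],yy[l==i])])
        mu=P.mean(0); u=np.linalg.svd(P-mu)[2][0]
        out.append((stt[i,4],cen[i],mu,np.degrees(np.arctan2(u[1],u[0])),np.ptp((P-mu)@u)))
    return out
E
python3 - <<'E'
from h import *
st,p,R=tool(); s=snap('wrist')
k=atz(s,(287.1,185.5),18)[:2]
for o in white_line(s,(287,186),28):
    v=o[2]-k; print(o, 'radial', np.hypot(*v), np.degrees(np.arctan2(v[1],v[0])))
print('tool x ang',np.degrees(np.arctan2(R[1,0],R[0,0])))
im=cv2.resize(s['pixels'][140:230,230:350,::-1],None,fx=6,fy=6,interpolation=cv2.INTER_CUBIC);cv2.imwrite('pics/c2.png',im)
E
```

```text
(np.int32(24), array([301.83333333, 195.66666667]), array([471.74761397, 407.1066159 ]), np.float64(-111.6110997224107), np.float64(9.239595099329126)) radial 13.177964548264757 49.05924498039235
tool x ang 71.03815233229206
```

View pics/c2.png

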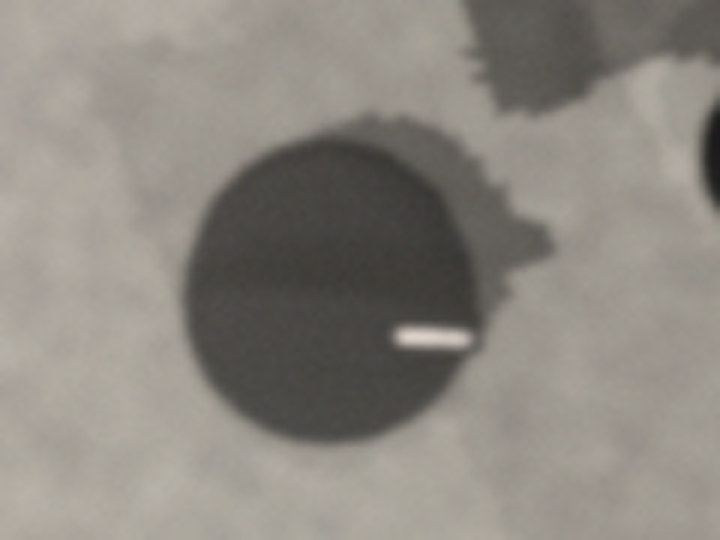

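Base circle is centred at about (285,189), with the white line from (296,196) to (308,196.5), so the pointer is at about 68.4° in world. I turn the tool across the bar while descending partway.

{"name": "servo_tool", "arguments": {"targets": [{"twist": -7,"dy": 0,"dx": 0.18,"dz": 0.46,"jaw": 1},{"twist": -14,"dy": 1,"dx": 0.18,"dz": 0.46,"jaw": 1},{"twist": -21,"dy": 2,"dx": 0.18,"dz": 0.46,"jaw": 1},{"twist": -28,"dy": 3,"dx": 0.18,"dz": 0.46,"jaw": 1},{"twist": -35,"dy": 4,"dx": 0.18,"dz": 0.46,"jaw": 1},{"twist": -42,"dy": 5,"dx": 0.18,"dz": 0.46,"jaw": 1},{"twist": -49,"dy": 6,"dx": 0.18,"dz": 0.46,"jaw": 1},{"twist": -56,"dy": 7,"dx": 0.18,"dz": 0.46,"jaw": 1},{"twist": -63,"dy": 7,"dx": 0.18,"dz": 0.46,"jaw": 1},{"twist": -70,"dy": 7,"dx": 0.18,"dz": 0.46,"jaw": 1}]}}

```text
time_s: 2.82
eef_pos: [462.6, 395.9, 110.1]
tool_rot: [-0.233, -0.667, 0.668, 0.234]
contact_force: [0.4, 0.1, 0.9]
opening: 0.998
```

{"name": "servo_tool", "arguments": {"targets": [{"twist": -7,"jaw": 1},{"twist": -14,"jaw": 1},{"twist": -17.4,"jaw": 1},{"twist": -17.4,"jaw": 1},{"twist": -17.4,"jaw": 1}]}}

```text
validation failed for argument at $.ta...
```

```bash
python3 - <<'E'
from h import *
st,p,R=tool(); print(st['time_s'],p,st['joint_pos'],'tool x ang',np.degrees(np.arctan2(R[1,0],R[0,0])))
s=snap('wrist','w2.png')
for m in mark_of('knob_center','wrist'): print(m, atz(s,m['position'],18))
print('tcp proj',proj(s,[p[0],p[1],36]))
c=proj(s,[466,393.5,36])
for o in white_line(s,c,45): print(o)
print(shift([466,393.5,35]))
E
```

```text
2.8167 [462.63419312 395.9282663  110.07237663] [ 5.24794314e-01  4.78582266e-01  1.56003273e+00  1.68171138e-04
  1.10399070e+00 -1.94439066e+00] tool x ang 141.46952417363937
{'position': [292.8, 70.0], 'conf': 0.88} [400.98011312 326.14079088  18.        ]
{'position': [280.6, 214.3], 'conf': 0.58} [464.93621564 393.85188895  18.        ]
{'position': [335.2, 292.1], 'conf': 0.56} [470.98610819 465.79802529  18.        ]
tcp proj (np.float64(285.20132655477204), np.float64(222.76767200039748))
(np.int32(5), array([259. , 183.2]), array([459.26367862, 365.71394325]), np.float64(-11.263548046220194), np.float64(2.7937895682293328))
(np.int32(295), array([239.75254237, 225.48135593]), array([486.51425134, 379.25529565]), np.float64(59.54907283792159), np.float64(25.603533073779374))
(np.int32(38), array([284.60526316, 243.84210526]), array([471.91631888, 406.96703865]), np.float64(68.43936005496948), np.float64(8.943669783486325))
(np.int32(8), array([256.25, 240.75]), array([484.93473307, 393.81387785]), np.float64(134.20796665850173), np.float64(2.000032084188489))
[-0.3770328   7.57829268  0.03555269]
```

View pics/w2.png

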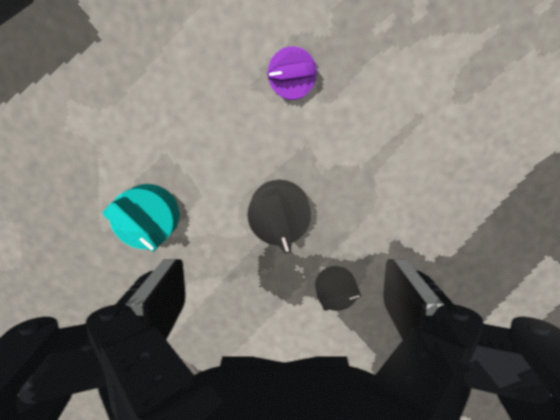

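Black knob at (280,214), line at (285,244); pointer 68.4° agrees with the earlier picture. I finish the twist, then go down and close.

{"name": "servo_tool", "arguments": {"targets": [{"dx": -0.35,"dy": 0,"dz": 0,"twist": -7,"jaw": 1},{"dx": -0.35,"dy": 0,"dz": 0,"twist": -14,"jaw": 1},{"dx": -0.35,"dy": 0,"dz": 0,"twist": -17,"jaw": 1},{"dx": -0.35,"dy": 2.5,"dz": 0,"twist": -17,"jaw": 1},{"dx": -0.35,"dy": 5,"dz": 0,"twist": -17,"jaw": 1},{"dx": -0.35,"dy": 6.5,"dz": 0,"twist": -17,"jaw": 0.3},{"dx": -0.35,"dy": 7.3,"dz": 0,"twist": -17,"jaw": 0},{"dx": -0.35,"dy": 7.4,"dz": 0,"twist": -17,"jaw": -0.3},{"dx": -0.35,"dy": 7.4,"dz": 0,"twist": -17,"jaw": -0.3},{"dx": -0.35,"dy": 7.4,"dz": 0,"twist": -17,"jaw": -0.3}]}}

```text
time_s: 3.75
eef_pos: [467.7, 393.6, 37.6]
tool_rot: [0.136, 0.695, -0.694, -0.135]
contact_force: [0.1, 0.7, 0.2]
opening: 0.349
```

```bash
python3 - <<'E'
from h import *
st,p,R=tool(); print(st['time_s'],p,st['opening'],st['contact_force'],'tool x ang',np.degrees(np.arctan2(R[1,0],R[0,0])))
s=snap('wrist','w3.png')
print(shift([466,393.3,35]))
for z in (18,36): print(proj(s,[466,393.3,z]))
E
```

```text
3.75 [467.71927761 393.61294494  37.60083474] 0.3491721817070406 [0.1305459  0.66593131 0.19555007] tool x ang 157.95568619761224
[0.16799416 0.27690236 0.09961568]
(np.float64(289.1922582141393), np.float64(256.93381341059904))
(np.float64(289.77685304405594), np.float64(274.37222430770737))
```

View pics/w3.png

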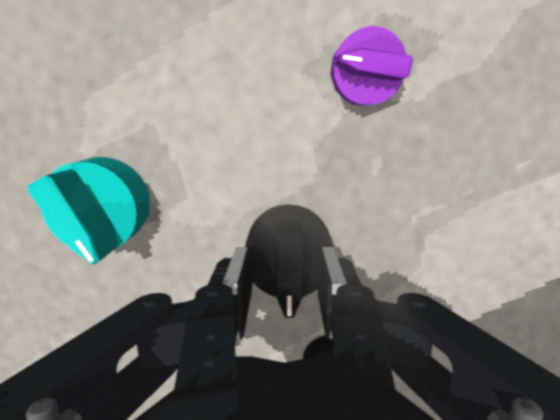

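Fingers straddle the bar, with the bar axis at column 289 and the finger middle at about 288. Lower 3 mm and close.

{"name": "servo_tool", "arguments": {"targets": [{"dx": 0.15,"dy": 0.3,"dz": 0.1,"twist": 0,"jaw": -0.3},{"dx": 0.15,"dy": 0.3,"dz": 0.1,"twist": 0,"jaw": -0.6},{"dx": 0.15,"dy": 0.3,"dz": 0.1,"twist": 0,"jaw": -1},{"dx": 0.15,"dy": 0.3,"dz": 0.1,"twist": 0,"jaw": -1},{"dx": 0.15,"dy": 0.3,"dz": 0.1,"twist": 0,"jaw": -1},{"dx": 0.15,"dy": 0.3,"dz": 0.1,"twist": 0,"jaw": -1},{"dx": 0.15,"dy": 0.3,"dz": 0.1,"twist": 0,"jaw": -1}]}}

```text
time_s: 4.38
eef_pos: [465.6, 392.6, 33.9]
tool_rot: [0.135, 0.694, -0.694, -0.135]
contact_force: [-1.1, -0.3, 5.8]
opening: 0.119
```

{"name": "servo_tool", "arguments": {"targets": [{"dx": 0,"dy": -1,"dz": 0,"twist": 0,"jaw": -1},{"dx": 0,"dy": -4,"dz": 0,"twist": 0,"jaw": -1},{"dx": 0,"dy": -8,"dz": 0,"twist": 0,"jaw": -1},{"dx": 0,"dy": -12,"dz": 0,"twist": 0,"jaw": -1},{"dx": 0,"dy": -15,"dz": 0,"twist": 0,"jaw": -1},{"dx": 0,"dy": -15,"dz": 0,"twist": 0,"jaw": -1}]}}

```text
time_s: 4.88
eef_pos: [468.6, 394.5, 191.4]
tool_rot: [0.138, 0.697, -0.691, -0.131]
contact_force: [1.7, 0.9, -0.7]
opening: 0.124
```

```bash
python3 - <<'E'
from h import *
st,p,R=tool(); print(st['time_s'],p,st['opening'],st['contact_force'],'tool x ang',np.degrees(np.arctan2(R[1,0],R[0,0])),st['joint_pos'])
s=snap('wrist','w4.png')
for m in mark_of('knob_center','wrist'): print(m, R.T@(atz(s,m['position'],p[2]-16)-p))
for o in white_line(s,(288,295),40,120,z=p[2]+1.5): v=R.T@np.r_[o[2]-p[:2],0]; print(o,v)
print(shift([518,11,190]))
E
```

```text
4.8833 [468.62747827 394.50240746 191.44368168] 0.12432990616279228 [ 1.65471626  0.91899751 -0.68376279] tool x ang 157.99281131303277 [ 5.17828871e-01  4.00517568e-01  1.46724692e+00  4.12354711e-05
  1.26070726e+00 -2.23972002e+00]
{'position': [329.2, 84.2], 'conf': 0.98} [17.41246635 15.04669382 78.84393746]
{'position': [182.8, 155.1], 'conf': 0.85} [-44.50267958  15.84420818  50.19488286]
{'position': [286.6, 263.4], 'conf': 0.71} [ 0.2516144  16.00714731 -0.75687305]
(np.int32(128), array([259.734375, 273.34375 ]), array([477.84152091, 387.59354241]), np.float64(46.292189000646296), np.float64(9.790090209661757)) [-11.13122284   0.05975841   2.95352417]
(np.int32(63), array([306.73015873, 285.23809524]), array([461.56802618, 400.09805436]), np.float64(37.551231258582604), np.float64(5.954178068864555)) [ 8.64161141 -0.04381078 -2.54317931]
(np.int32(79), array([284.48101266, 314.37974684]), array([475.62363905, 409.74723391]), np.float64(67.66585987500413), np.float64(9.511852261392594)) [ -0.77378712   0.17915193 -16.75470553]
(np.int32(359), array([284.38440111, 326.20334262]), array([477.90440727, 415.27090724]), np.float64(152.93356191318804), np.float64(12.014066356877384)) [ -0.81852291   0.24117168 -22.7302409 ]
[-19.13582845  -0.53298966  33.45561148]
```

Knob is gripped (opening 0.124), with its line along tool −z. Now over to view the spindle.

{"name": "servo_tool", "arguments": {"targets": [{"dx": -18.9,"dy": 0,"dz": 27.7,"twist": 0,"jaw": -1},{"dx": -18.9,"dy": 0,"dz": 27.7,"twist": 0,"jaw": -1},{"dx": -18.9,"dy": 0,"dz": 27.7,"twist": 0,"jaw": -1},{"dx": -18.9,"dy": 0,"dz": 27.7,"twist": 0,"jaw": -1},{"dx": -18.9,"dy": 0,"dz": 27.7,"twist": 0,"jaw": -1},{"dx": -18.9,"dy": 0,"dz": 27.7,"twist": 0,"jaw": -1},{"dx": -18.9,"dy": 0,"dz": 27.7,"twist": 0,"jaw": -1},{"dx": -18.9,"dy": 0,"dz": 27.7,"twist": 0,"jaw": -1},{"dx": -18.9,"dy": 3,"dz": 27.7,"twist": 0,"jaw": -1},{"dx": -18.9,"dy": 4,"dz": 27.7,"twist": 0,"jaw": -1}]}}

```text
time_s: 5.82
eef_pos: [534.8, 62.1, 139.2]
tool_rot: [-0.134, -0.693, 0.694, 0.139]
contact_force: [-1.3, -0.1, -1.5]
opening: 0.123
```

{"name": "servo_tool", "arguments": {"targets": [{"dx": 0,"dy": 0,"dz": 0,"twist": 0,"jaw": -1},{"dx": 0,"dy": 0,"dz": 0,"twist": 0,"jaw": -1},{"dx": 0,"dy": 0,"dz": 0,"twist": 0,"jaw": -1}]}}

```text
time_s: 6.07
eef_pos: [536.4, 66.2, 143.4]
tool_rot: [0.134, 0.694, -0.694, -0.135]
contact_force: [0.6, 0.2, 0.1]
opening: 0.118
```

```bash
python3 - <<'E'
from h import *
st,p,R=tool(); print(st['time_s'],p,st['opening'],'tool x ang',np.degrees(np.arctan2(R[1,0],R[0,0])),st['joint_pos'])
s=snap('wrist','w5.png')
for m in mark_of('spindle_tip','wrist'): print(m, atz(s,m['position'],78))
print(proj(s,[517,11,78]))
im=s['pixels'][:,:,::-1]; c=mark_of('spindle_tip','wrist')
x,y=map(int,c[0]['position']) if c else map(int,proj(s,[517,11,78]))
cr=cv2.resize(im[max(0,y-25):y+25,max(0,x-25):x+25],(400,400),interpolation=cv2.INTER_CUBIC)
cv2.imwrite('pics/c3.png',np.hstack([cv2.resize(im,(400,300)).copy() if 0 else cv2.copyMakeBorder(cv2.resize(im,(400,300)),0,100,0,0,cv2.BORDER_CONSTANT),cr]))
E
```

```text
6.0667 [536.44840707  66.16601392 143.35972006] 0.11757860007160811 tool x ang 158.0954219396847 [-8.38965487e-02  3.32718868e-01  1.69867743e+00  2.84325598e-04
  1.11102747e+00 -2.84330847e+00]
{'position': [281.4, 129.6], 'conf': 0.68} [516.76732755  10.94363299  78.        ]
(np.float64(281.05680763403814), np.float64(129.85198391771172))
```

View pics/c3.png

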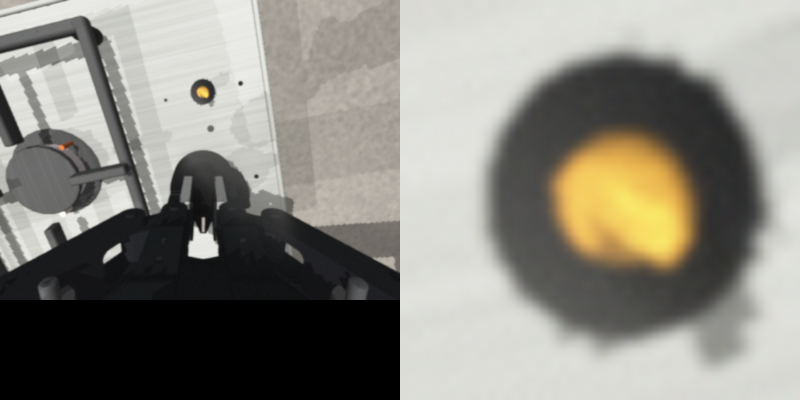

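```bash
cat >> h.py <<'E'
def dfit(s,px,z=78,flip=True):
    """fit top-view D (r5, flat 1.5) to the brass colour, in world mm"""
    im=s['pixels'].astype(float); c=atz(s,px,z)[:2]
    n=np.arange(-9,9.01,.25); X,Y=np.meshgrid(c[0]+n,c[1]+n)
    uv=np.array([proj(s,[a,b,z]) for a,b in zip(X.ravel(),Y.ravel())],np.float32)
    sat=(im.max(2)-im.min(2)).astype(np.float32)
    S=cv2.remap(sat,uv[:,0].reshape(X.shape),uv[:,1].reshape(X.shape),cv2.INTER_LINEAR)
    S=np.clip(S/np.percentile(S,95),0,1)
    k=cv2.getGaussianKernel(9,1.6)
    best=[]
    for a in range(0,360,4):
        u=np.cos(np.radians(a)),np.sin(np.radians(a))
        for ox in np.arange(-3,3.1,.5):
            for oy in np.arange(-3,3.1,.5):
                dx=X-c[0]-ox;dy=Y-c[1]-oy
                M=((dx**2+dy**2<25)&(dx*u[0]+dy*u[1]<1.5)).astype(np.float32)
                best.append((((cv2.GaussianBlur(M,(0,0),1.3)-S)**2).mean(),a,c[0]+ox,c[1]+oy))
    best.sort(); return best,S
E
python3 - <<'E'
from h import *
s=snap('wrist'); b,S=dfit(s,(281.4,129.6)); print(*b[:5],sep='\n')
m={}
for e,a,*_ in b: m.setdefault(a,e)
print({a:round(float(m[a]),4) for a in range(0,360,20)})
E
```

```text
(np.float32(0.0237164), 44, np.float64(516.1417316443778), np.float64(11.789384662928063))
(np.float32(0.023908438), 40, np.float64(516.1417316443778), np.float64(11.789384662928063))
(np.float32(0.024016738), 48, np.float64(516.1417316443778), np.float64(11.789384662928063))
(np.float32(0.024606712), 52, np.float64(516.1417316443778), np.float64(12.289384662928063))
(np.float32(0.0246077), 36, np.float64(516.1417316443778), np.float64(11.789384662928063))
{0: 0.045, 20: 0.0325, 40: 0.0239, 60: 0.0261, 80: 0.0332, 100: 0.0407, 120: 0.047, 140: 0.0519, 160: 0.0486, 180: 0.0432, 200: 0.0351, 220: 0.032, 240: 0.0339, 260: 0.0359, 280: 0.0411, 300: 0.0456, 320: 0.0494, 340: 0.0499}
```

{"name": "servo_tool", "arguments": {"targets": [{"dx": -0.6,"dy": -1,"dz": 3,"twist": 7,"jaw": -1},{"dx": -1.2,"dy": -1,"dz": 6,"twist": 14,"jaw": -1},{"dx": -1.8,"dy": -1,"dz": 9,"twist": 21,"jaw": -1},{"dx": -2.6,"dy": -1,"dz": 11.6,"twist": 28,"jaw": -1},{"dx": -2.6,"dy": -1,"dz": 11.6,"twist": 35,"jaw": -1},{"dx": -2.6,"dy": -1,"dz": 11.6,"twist": 42,"jaw": -1},{"dx": -2.6,"dy": -1,"dz": 11.6,"twist": 49,"jaw": -1},{"dx": -2.6,"dy": -1,"dz": 11.6,"twist": 56,"jaw": -1},{"dx": -2.6,"dy": -1,"dz": 11.6,"twist": 63,"jaw": -1},{"dx": -2.6,"dy": -1,"dz": 11.6,"twist": 70,"jaw": -1}]}}

```text
time_s: 7.1
eef_pos: [517.7, -52.1, 154.0]
tool_rot: [0.51, 0.49, -0.49, -0.51]
contact_force: [-0.4, 0.7, -0.6]
opening: 0.121
```

{"name": "servo_tool", "arguments": {"targets": [{"dx": 0,"dy": 0,"dz": 0,"twist": 7,"jaw": -1},{"dx": 0,"dy": 0,"dz": 0,"twist": 14,"jaw": -1},{"dx": 0,"dy": 0,"dz": 0,"twist": 21,"jaw": -1},{"dx": 0,"dy": 0,"dz": 0,"twist": 28,"jaw": -1},{"dx": 0,"dy": 0,"dz": 0,"twist": 35,"jaw": -1},{"dx": 0,"dy": 0,"dz": 0,"twist": 42,"jaw": -1},{"dx": 0,"dy": 0,"dz": 0,"twist": 49,"jaw": -1},{"dx": 0,"dy": 0,"dz": 0,"twist": 56,"jaw": -1},{"dx": 0,"dy": 0,"dz": 0,"twist": 63,"jaw": -1},{"dx": 0,"dy": 0,"dz": 0,"twist": 70,"jaw": -1}]}}

```text
time_s: 7.93
eef_pos: [517.7, -52.0, 154.0]
tool_rot: [0.699, 0.109, -0.108, -0.698]
contact_force: [1.0, 0.1, -0.6]
opening: 0.12
```

{"name": "servo_tool", "arguments": {"targets": [{"dx": 0,"dy": 1.5,"dz": 0,"twist": 7,"jaw": -1},{"dx": 0,"dy": 3,"dz": 0,"twist": 14,"jaw": -1},{"dx": 0,"dy": 4.5,"dz": 0,"twist": 18,"jaw": -1},{"dx": 0,"dy": 5.2,"dz": 0,"twist": 18,"jaw": -1},{"dx": 0,"dy": 5.2,"dz": 0,"twist": 18,"jaw": -1},{"dx": 0,"dy": 5.2,"dz": 0,"twist": 18,"jaw": -1}]}}

```text
time_s: 8.43
eef_pos: [517.6, -52.2, 101.7]
tool_rot: [0.707, 0.001, -0.001, -0.707]
contact_force: [-0.7, -0.3, -1.3]
opening: 0.119
```

```bash
cat > v.py <<'E'
from h import *
st,p,R=tool(); print(st['time_s'],p,st['opening'],st['contact_force'],'tool x ang',np.degrees(np.arctan2(R[1,0],R[0,0])),st['joint_pos'][5])
s=snap('wrist','w6.png')
c=mark_of('spindle_tip','wrist')
for m in c: print(m, atz(s,m['position'],78))
q=c[0]['position'] if c else proj(s,[516.5,11.2,78])
b,S=dfit(s,q); print(*b[:4],sep='\n')
for a in mark_of('knob_center','wrist'): print(a)
im=s['pixels'][:,:,::-1]; x,y=map(int,q)
cr=cv2.resize(im[max(0,y-20):y+20,max(0,x-20):x+20],(400,400),interpolation=cv2.INTER_CUBIC)
cv2.imwrite('pics/c4.png',np.hstack([cv2.copyMakeBorder(cv2.resize(im,(400,300)),0,100,0,0,cv2.BORDER_CONSTANT),cr]))
E
python3 v.py
```

```text
8.4333 [517.57134421 -52.19101738 101.6584776 ] 0.11885289186593294 [-0.66364479 -0.25483239 -1.29294988] tool x ang 0.14791800578816477 -0.3176977132231181
{'position': [278.0, 124.5], 'conf': 0.66} [515.67263791  11.02574086  78.        ]
(np.float32(0.027232498), 224, np.float64(515.1726379143804), np.float64(11.025740858814505))
(np.float32(0.027398922), 228, np.float64(515.1726379143804), np.float64(11.025740858814505))
(np.float32(0.027419794), 212, np.float64(515.1726379143804), np.float64(11.525740858814505))
(np.float32(0.027467893), 216, np.float64(515.1726379143804), np.float64(11.525740858814505))
{'position': [287.7, 265.3], 'conf': 0.67}
{'position': [278.6, 122.2], 'conf': 0.28}
```

View pics/c4.png

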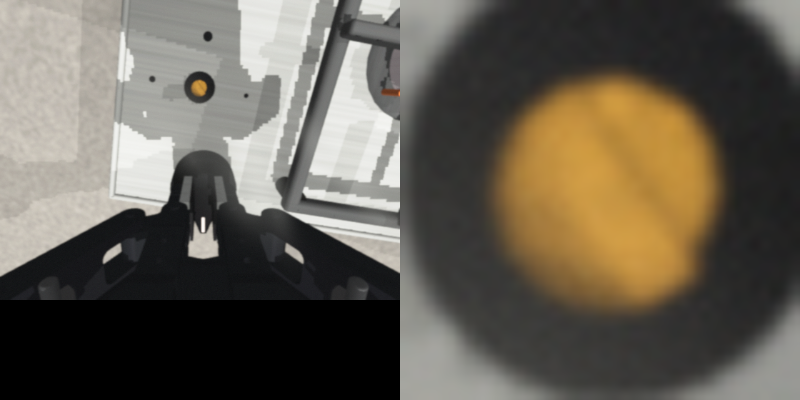

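Now clear: spindle at (278,124); the crop shows the flat's edge running from (590,95) to (695,240), facing upper right, which gives about 36° in world. Next I measure the knob's base in the jaws and refine the flat edge.

```bash
python3 - <<'E'
from h import *
st,p,R=tool()
s=snap('wrist'); im=s['pixels']; g=cv2.cvtColor(im,cv2.COLOR_RGB2GRAY).astype(np.float32)
# flat: world-registered patch around spindle, darkest chord
C=np.array([515.5,11.1]); best=[]
gb=cv2.GaussianBlur(g,(0,0),.5)
for a in np.arange(0,90,2.):
    u=np.array([np.cos(np.radians(a)),np.sin(np.radians(a))]); w=np.array([-u[1],u[0]])
    for d in np.arange(0,3.6,.2):
        pr=lambda dd:np.mean([gb_ for gb_ in cv2.remap(gb,*[np.array([[q]],np.float32).reshape(1,-1) for q in zip(*[proj(s,[*(C+u*dd+w*t),78]) for t in np.arange(-3,3.1,.5)])],cv2.INTER_LINEAR).ravel()])
        best.append((pr(d)-.5*(pr(d-.9)+pr(d+.9)),a,d))
best.sort(); print(*best[:8],sep='\n')
for o in white_line(s,(285,312),25,120,z=p[2]+2): print(o[0],o[1],o[3],o[4],R.T@np.r_[o[2]-p[:2],0])
for zz in (-34,-16,2):
  for (x,z) in ((0,22),(22,0),(-22,0),(0,0)): print(zz,x,z,np.round(proj(s,p+R@np.array([x,-zz,z])),1))
cr=im[195:335,215:355,::-1].astype(float); cr=(255*(cr/255)**.5).astype(np.uint8)
cv2.imwrite('pics/c5.png',cv2.resize(cr,(560,560),interpolation=cv2.INTER_CUBIC))
E
```

```text
(np.float32(-7.291519), np.float64(38.0), np.float64(2.2))
(np.float32(-7.241028), np.float64(36.0), np.float64(2.2))
(np.float32(-7.119461), np.float64(40.0), np.float64(2.2))
(np.float32(-6.964386), np.float64(34.0), np.float64(2.2))
(np.float32(-6.756836), np.float64(42.0), np.float64(2.2))
(np.float32(-6.5955353), np.float64(32.0), np.float64(2.2))
(np.float32(-6.587158), np.float64(38.0), np.float64(2.0))
(np.float32(-6.4823303), np.float64(40.0), np.float64(2.0))
530 [284.23773585 324.31509434] -84.90674890597369 16.224482676240896 [ 9.36133596e-01  1.50726317e-02 -2.06785137e+01]
-34 0 22 [282.3 207.8]
-34 22 0 [324.5 248.2]
-34 -22 0 [240.4 248.3]
-34 0 0 [282.4 248.3]
-16 0 22 [282.1 218.6]
-16 22 0 [328.9 263. ]
-16 -22 0 [235.5 263.1]
-16 0 0 [282.2 263.1]
2 0 22 [281.8 232.1]
2 22 0 [334.4 281.5]
2 -22 0 [229.5 281.6]
2 0 0 [282.  281.5]
```

View pics/c5.png

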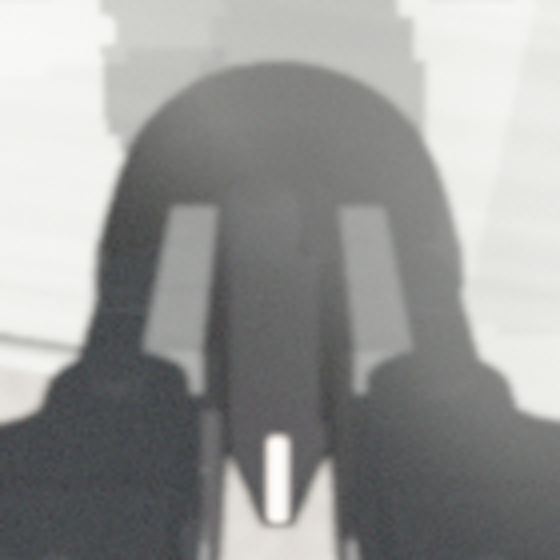

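The knob base rear edge is at (285.7,210.5), with the pointer straight along tool −z. So the axis lies about 0.7 mm ahead of the TCP. The flat faces about 38°, so tool x has to be at 128°: twist −128 and move over (515.2, 11.3).

{"name": "servo_tool", "arguments": {"targets": [{"dx": 0,"dy": -2,"dz": 0,"twist": -7,"jaw": -1},{"dx": 0,"dy": -4,"dz": 0,"twist": -14,"jaw": -1},{"dx": -0.2,"dy": -4,"dz": 2,"twist": -21,"jaw": -1},{"dx": -0.24,"dy": -4,"dz": 4,"twist": -28,"jaw": -1},{"dx": -0.24,"dy": -4,"dz": 6.35,"twist": -35,"jaw": -1},{"dx": -0.24,"dy": -4,"dz": 6.35,"twist": -42,"jaw": -1},{"dx": -0.24,"dy": -4,"dz": 6.35,"twist": -49,"jaw": -1},{"dx": -0.24,"dy": -4,"dz": 6.35,"twist": -56,"jaw": -1},{"dx": -0.24,"dy": -4,"dz": 6.35,"twist": -63,"jaw": -1},{"dx": -0.24,"dy": -4,"dz": 6.35,"twist": -70,"jaw": -1}]}}

```text
time_s: 9.47
eef_pos: [515.4, 11.2, 142.1]
tool_rot: [0.578, 0.408, -0.407, -0.578]
contact_force: [0.4, -0.4, -0.5]
opening: 0.12
```

{"name": "servo_tool", "arguments": {"targets": [{"dx": 0,"dy": 0,"dz": 0,"twist": -7,"jaw": -1},{"dx": 0,"dy": 0,"dz": 0,"twist": -14,"jaw": -1},{"dx": 0,"dy": 0,"dz": 0,"twist": -21,"jaw": -1},{"dx": 0,"dy": 0,"dz": 0,"twist": -28,"jaw": -1},{"dx": 0,"dy": 0,"dz": 0,"twist": -35,"jaw": -1},{"dx": 0,"dy": 0,"dz": 0,"twist": -42,"jaw": -1},{"dx": 0,"dy": 0,"dz": 0,"twist": -49,"jaw": -1},{"dx": 0,"dy": 0,"dz": 0,"twist": -58,"jaw": -1},{"dx": 0,"dy": 0,"dz": 0,"twist": -58,"jaw": -1},{"dx": 0,"dy": 0,"dz": 0,"twist": -58,"jaw": -1}]}}

```text
time_s: 10.3
eef_pos: [515.3, 11.0, 142.0]
tool_rot: [0.31, 0.636, -0.636, -0.309]
contact_force: [1.1, 0.2, -0.6]
opening: 0.118
```

```bash
python3 - <<'E'
from h import *
st,p,R=tool(); print(st['time_s'],p,st['opening'],st['contact_force'],'tool x ang',np.degrees(np.arctan2(R[1,0],R[0,0])),st['joint_pos'][5])
print(shift([515.2,11.3,p[2]]))
E
```

```text
10.3 [515.31239701  11.02543389 141.9761792 ] 0.1181091589978777 [ 1.05217155  0.17534145 -0.55271787] tool x ang 128.08376417646087 -2.430755162480641
[ 2.85441497e-02 -1.88850141e-05 -8.08872843e-03]
```

{"name": "servo_tool", "arguments": {"targets": [{"dx": 0.03,"dy": 1.5,"dz": 0,"twist": 0,"jaw": -1},{"dx": 0.03,"dy": 2.6,"dz": 0,"twist": 0,"jaw": -1},{"dx": 0.03,"dy": 2.8,"dz": 0,"twist": 0,"jaw": -1},{"dx": 0.03,"dy": 3.0,"dz": 0,"twist": 0,"jaw": -1},{"dx": 0.03,"dy": 3.1,"dz": 0,"twist": 0,"jaw": -1},{"dx": 0.03,"dy": 3.2,"dz": 0,"twist": 0,"jaw": -1},{"dx": 0.03,"dy": 3.2,"dz": 0,"twist": 0,"jaw": -1}]}}

```text
time_s: 10.88
eef_pos: [515.2, 11.3, 109.7]
tool_rot: [0.31, 0.636, -0.635, -0.31]
contact_force: [-0.5, 0.6, -0.3]
opening: 0.125
```

{"name": "servo_tool", "arguments": {"targets": [{"dx": 0,"dy": 0.1,"dz": 0,"twist": 0,"jaw": -1},{"dx": 0,"dy": 0.2,"dz": 0,"twist": 0,"jaw": -1},{"dx": 0,"dy": 0.3,"dz": 0,"twist": 0,"jaw": -1},{"dx": 0,"dy": 0.3,"dz": 0,"twist": 0,"jaw": -1}]}}

```text
time_s: 11.22
eef_pos: [514.6, 11.3, 106.1]
tool_rot: [-0.31, -0.635, 0.636, 0.31]
contact_force: [-1.2, -1.3, -0.4]
opening: 0.122
```

{"name": "servo_tool", "arguments": {"targets": [{"dx": 0,"dy": 0.15,"dz": 0,"twist": 0,"jaw": -1},{"dx": 0,"dy": 0.3,"dz": 0,"twist": 0,"jaw": -1},{"dx": 0,"dy": 0.45,"dz": 0,"twist": 0,"jaw": -1},{"dx": 0,"dy": 0.45,"dz": 0,"twist": 0,"jaw": -1}]}}

```text
time_s: 11.55
eef_pos: [514.6, 11.3, 101.4]
tool_rot: [-0.31, -0.635, 0.636, 0.31]
contact_force: [-0.7, -1.5, -2.1]
opening: 0.119
```

{"name": "servo_tool", "arguments": {"targets": [{"dx": 0,"dy": 0.15,"dz": 0,"twist": 0,"jaw": -1},{"dx": 0,"dy": 0.3,"dz": 0,"twist": 0,"jaw": -1},{"dx": 0,"dy": 0.5,"dz": 0,"twist": 0,"jaw": -1},{"dx": 0,"dy": 0.5,"dz": 0,"twist": 0,"jaw": -1}]}}

```text
time_s: 11.88
eef_pos: [514.8, 11.2, 96.7]
tool_rot: [-0.31, -0.635, 0.636, 0.31]
contact_force: [-2.9, -0.6, 3.5]
opening: 0.124
```

```bash
python3 - <<'E'
from h import *
st,p,R=tool(); print(st['time_s'],p,st['contact_force'],st['moment'])
s=snap('scene'); im=s['pixels'][:,:,::-1]
w=snap('wrist'); wi=w['pixels'][150:345,190:385,::-1]
print(proj(s,[516,12,78]))
cv2.imwrite('pics/c6.png',np.hstack([cv2.resize(im[185:235,285:355],(560,400),interpolation=cv2.INTER_CUBIC)[:,80:480],cv2.resize(wi,(400,400),interpolation=cv2.INTER_CUBIC)]))
E
```

```text
11.8833 [514.75222264  11.23401419  96.69064656] [-2.91827978 -0.56438671  3.45466767] [-0.17988295  0.46042855  0.03836553]
(np.float64(304.4388708422915), np.float64(209.29715018768252))
```

View pics/c6.png

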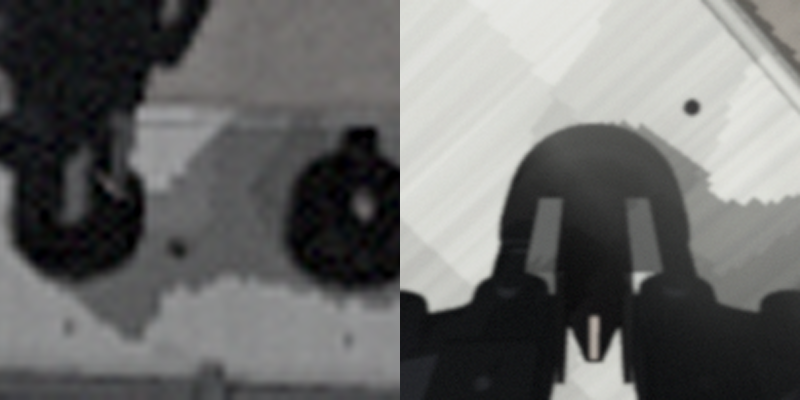

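The knob sits over the spindle at the height of the fitted one, and the spring is just taking up (3.5 N at TCP z 96.7, as predicted). Press in.

{"name": "servo_tool", "arguments": {"targets": [{"dx": 0,"dy": 0.15,"dz": 0,"twist": 0,"jaw": -1},{"dx": 0,"dy": 0.3,"dz": 0,"twist": 0,"jaw": -1},{"dx": 0,"dy": 0.45,"dz": 0,"twist": 0,"jaw": -1},{"dx": 0,"dy": 0.45,"dz": 0,"twist": 0,"jaw": -1},{"dx": 0,"dy": 0.45,"dz": 0,"twist": 0,"jaw": -1}]}}

```text
time_s: 12.4
eef_pos: [514.9, 11.2, 92.9]
tool_rot: [-0.31, -0.636, 0.636, 0.31]
contact_force: [-4.0, -1.5, 8.6]
opening: 0.119
```

{"name": "servo_tool", "arguments": {"targets": [{"dx": 0,"dy": 0.1,"dz": 0,"twist": 0,"jaw": -1},{"dx": 0,"dy": 0.2,"dz": 0,"twist": 0,"jaw": -1},{"dx": 0,"dy": 0.2,"dz": 0,"twist": 0,"jaw": -1},{"dx": 0,"dy": 0.2,"dz": 0,"twist": 0,"jaw": -1}]}}

```text
time_s: 12.73
eef_pos: [515.0, 11.2, 91.5]
tool_rot: [0.31, 0.636, -0.636, -0.31]
contact_force: [-5.2, -1.8, 12.6]
opening: 0.119
```

{"name": "servo_tool", "arguments": {"targets": [{"dx": 0.03,"dy": 0.1,"dz": 0.04,"twist": 0,"jaw": -1},{"dx": 0.03,"dy": 0.2,"dz": 0.04,"twist": 0,"jaw": -1},{"dx": 0.03,"dy": 0.2,"dz": 0.04,"twist": 0,"jaw": -1},{"dx": 0.03,"dy": 0.2,"dz": 0.04,"twist": 0,"jaw": -1}]}}

```text
time_s: 13.07
eef_pos: [515.1, 11.1, 91.2]
tool_rot: [0.311, 0.636, -0.635, -0.309]
contact_force: [-7.8, -0.6, 26.1]
opening: 0.122
```

{"name": "servo_tool", "arguments": {"targets": [{"dx": 0,"dy": 0.1,"dz": 0,"twist": 0,"jaw": -1},{"dx": 0,"dy": 0.2,"dz": 0,"twist": 0,"jaw": -1},{"dx": 0,"dy": 0.2,"dz": 0,"twist": 0,"jaw": -1},{"dx": 0,"dy": 0.2,"dz": 0,"twist": 0,"jaw": -1}]}}

```text
time_s: 13.4
eef_pos: [515.4, 11.1, 90.9]
tool_rot: [0.311, 0.636, -0.635, -0.308]
contact_force: [-12.7, 0.2, 39.2]
opening: 0.124
```

Hard stop reached: force climbs steeply at z≈91. Ease back to about 25 N, settle and check.

{"name": "servo_tool", "arguments": {"targets": [{"dx": 0,"dy": -0.2,"dz": 0,"twist": 0,"jaw": -1},{"dx": 0,"dy": -0.2,"dz": 0,"twist": 0,"jaw": -1},{"dx": 0,"dy": -0.2,"dz": 0,"twist": 0,"jaw": -1},{"dx": 0,"dy": -0.2,"dz": 0,"twist": 0,"jaw": -1},{"dx": 0,"dy": -0.2,"dz": 0,"twist": 0,"jaw": -1},{"dx": 0,"dy": -0.2,"dz": 0,"twist": 0,"jaw": -1}]}}

```text
time_s: 13.9
eef_pos: [515.2, 11.2, 91.3]
tool_rot: [0.311, 0.636, -0.635, -0.309]
contact_force: [-9.8, -0.2, 26.1]
opening: 0.125
```

```bash
python3 - <<'E'
from h import *
st,p,R=tool(); print(st['time_s'],p,st['contact_force'],st['moment'],'x',np.degrees(np.arctan2(R[1,0],R[0,0])),'tilt',np.degrees(np.arccos(-R[2,1])))
s=snap('scene'); im=s['pixels'][:,:,::-1]
w=snap('wrist'); wi=w['pixels'][150:345,190:385,::-1]
cv2.imwrite('pics/c7.png',np.hstack([cv2.resize(im[185:235,285:355],(560,400),interpolation=cv2.INTER_CUBIC)[:,80:480],cv2.resize(wi,(400,400),interpolation=cv2.INTER_CUBIC)]))
E
```

```text
13.9 [515.15669707  11.18567979  91.26219891] [-9.78889525 -0.19777758 26.06226155] [-0.11791327  1.65765757  0.02577271] x 128.0118679696822 tilt 0.17508441817562895
```

View pics/c7.png

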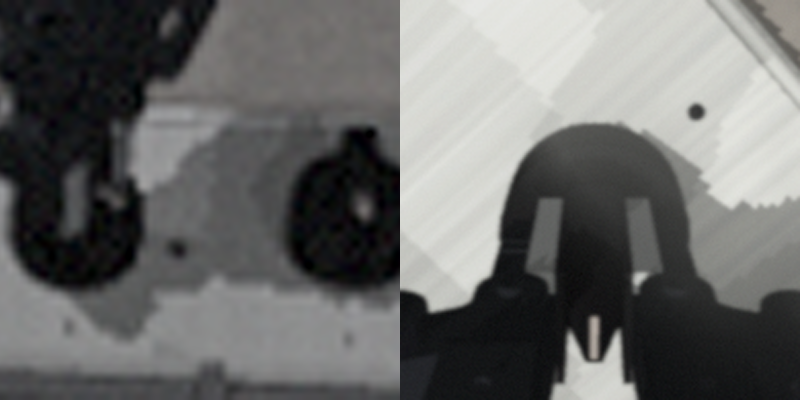

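Knob unmoved in the jaws (same pixels as before pressing) and nearly on the panel. The geometry agrees: underside about 57 mm against 58 mm expected when pressed right in. Hand in.

```bash
python3 -c "
from rig import *
print(close_job()); s=read_state(); print(s['time_s'],s['eef_pos'],s['contact_force'])"
```

```text
the job is handed in; nothing more can be done
None
the job is handed in; nothing more can be done
```

I fitted the larger black loose knob on the bare spindle and handed the job in at about 14 s, still gripping it and pressing it right in. `close_job` reports no verdict.

**How it went:** I gripped the knob by its bar and turned it so the pointer lay at about 38°, to match the spindle's flat. I then lowered it onto the spindle near (516, 11) and pushed it home.

**Last checks:**
- **Keyed:** there was almost no vertical force over the bore's 14 mm depth. The spring then took up at the expected height, 3.5 N at TCP z 96.7 mm.
- **Pressed in:** the force rose along the spring to about 12.6 N, and a hard stop followed at about z 91 mm. I finished holding 26 N with the TCP at z 91.3 mm.
- **Knob in the jaws:** the tool tilted 0.2°, and the last picture showed no slip.

**Less certain points:**
- **Sideways load:** about 10 N remained in x while pressing.
- **Knob's place in the jaws:** before the fit, my camera estimates of where its axis sat differed by 1–2 mm.
- **Flat angle:** my estimates ranged from 36° to 44°.
- **Height:** the knob's underside came out 0.7 mm lower than the given sizes predict.

I did not re-measure the tape, tin, cartridge or screwdriver at the end; the arm stayed clear of them.

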